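# Close the caramel frame on the marble slab

## Robot

A 6-joint arm with a two-finger parallel gripper is mounted at the origin on the work surface. World frame = base frame: x ahead of the robot, y to its left, z up, the work surface at z = 0. Lengths are in m, angles in rad, forces in N, time in s.
With the tool pointing down it reaches from about 0.275 to 0.725 m from the base axis. Payload 5.6 kg.
Tool frame: the origin (TCP) lies at the centre of the arm's flange, where the gripper is bolted on; the fingertips stand 173 mm ahead of it and the grasp point (between the pads) lies 155 mm ahead of it; z points along the fingers, y is the line along which they close (so a half turn about z gives the same grasp; the last joint's range is limited). The gripper opens to 85 mm and grips with 20 to 120 N. Pads are 22 mm wide; open, the fingers measure 114 mm over their backs; the gripper's body (76 mm by 85 mm) begins 54 mm behind the grasp point. The pads swing forward as they close: fully open they stand 13 mm farther back than shut.
Start: joints at [1.443, 0.255, 0.108, 0, -1.424, -0.285], TCP at [0.221, 0.504, 0.405] pointing down, gripper open.
Joint ranges: [-2.95, 2.95], [-1.21, 1.97], [-1.09, 1.5], [-2.87, 1.71], [-2.94, -0.07], [-3.05, 3.05]. Speed limits (rad/s): [2.57, 2.57, 3.14, 3.14, 3.14, 3.14].

## Interface

Orientations are given as a 3x3 rotation matrix whose columns are the frame's x, y, z axes.
In Python, from cell import manip gives the robot as it stands.
- The arm moves only by the tool carry_out, never from a script. Its argument "targets" is a list that holds one entry, the list of rows, each a list of 5 numbers: the opening, from 0 (shut) to 1 (fully open), then the shift along the tool's x, y, z in m, then the turn about the tool's z in rad. A call has exactly 5 rows; each row is the pose to reach, as a shift and turn from the pose commanded when the call began, along the tool's axes at that moment; what a row does not reach only later rows make up. A row lasts 1/8 s, in which the tool goes at most 62.5 mm and 10.7 degrees, less where a joint would pass 70% of its speed; a pose out of reach is approached as far as the arm can. A call with a gripper value outside its range is refused whole. The fingers move at their own pace and stop on an object; the grip force is fixed at half the most. Time passes only in rows, so rows that repeat a pose let the fingers close, or fill a call up. It gives the time, the measured TCP pose, the force, the opening and the grip force at its end, in the units of the state.
- manip.state(): the state, without advancing time (a new reading comes with each control period).
- manip.camera(name): name is "side" or "top"; returns (picture, depth): 480x640x3 uint8, blue, green, red; 480x640 float32, m along the optical axis (not along the pixel's ray), 0 where there is no reading.
- manip.camera_params(name): a dict with "K" (3x3 intrinsics, pixels), "distortion" ([k1, k2, p1, p2, k3] as OpenCV has them; the pictures are not rectified), "R" (3x3) and "t" (3): a world point X has camera coordinates R X + t. Camera axes: x right, y down, z forward; pixel columns grow to the right and rows downward; lengths in m; the calibration is good to about 2 mm. A picture is of the moment at which its call begins. camera_params takes no time and is no camera call.
- manip.job_done(): hands the job in; it is judged then, once.
Trained networks look in the newest picture that a camera, given by its name, has taken for a name from the list of things; names that differ only in an ending like _2 or _b are one class to them, and where a whole thing is asked for, a point or a joint stands for the part that bears it (a point fixed in the world has none). Each returns a list of dicts, best first, with "p" (0 to 1); they miss things now and then, are a little off and sometimes report something else, mostly with a low value. They report only what shows in the picture. A call takes as long as a camera call.
- manip.find_in(camera, thing): "rect" ([centre column, centre row, width, height] in pixels, round what is visible of it).
The state is a dict: "time": time; "joint_positions": joint angles; "qd": joint speeds; "joint_efforts": joint torques, N m; "eef_pos": TCP position; "eef_rot": TCP orientation; "ft_force": force on the tool from outside, world axes, zero at the start; "ft_torque": the same for the moment, N m; "grip_width": finger opening in m; "grasp_force": force on a finger pad.
Only numpy, scipy, OpenCV 4.12 (cv2) and the standard library are available. Lean on these libraries where they do the work, as an engineer would, in place of code of your own. Each camera call takes 0.05 s, during which the arm holds its last target. There are 200 camera calls.

## Task

Three steel caramel bars are already laid on the marble slab as three sides of a frame that is open towards the robot, and the fourth bar lies askew in front of the opening. Close the frame for the next pour: with the fingertips, slide the fourth bar along the marble, without pinching or lifting it, until it lies flat against the near ends of both side bars with no gap and covers the whole of both ends. Leave the three laid bars where they are, do not disturb the torch, the sugar shoe or the jar, and take the hand away at the end.

Things in the scene. Friction and masses are not known exactly. Their poses are not given: they have to be found in the camera images.
- slab: fixed white marble slab, 400 (its x) x 600 (its y) x 20 mm high, lying on the bench; origin at the centre of its underside, so its top is 20 mm above the bench. The frame is laid square to it and opens towards its -x side, the side of the robot. The slab may be turned by up to 0.22 rad
- front_bar: solid bright grey steel bar of square section 20 x 20 mm, 230 mm long (along its y), about 0.7 kg: the fourth bar, loose, lying askew (up to 0.3 rad to the slab) on the marble between the robot and the open side of the frame and up to 70 mm to one side of its middle. Origin at the centre of its underside; its +x face is to meet the side bars' near ends. It slides with steel-on-stone friction, roughly 2 to 7 N of push
- back_bar: solid bright grey steel bar of square section 20 x 20 mm, 240 mm long (along its y), loose, about 0.75 kg: the far side of the frame, already laid against the far ends of the side bars. Origin at the centre of its underside
- left_near_end (a point): centre (10 mm above the marble) of the end face that looks towards the robot, where the fourth bar must lie against it, of the left side bar (+y side of the frame): solid bright grey steel bar of square section 20 x 20 mm, 150 mm long, loose, about 0.47 kg. Axes as the bar: x along its length away from the robot, y across it. The side bars are parallel, 160 to 190 mm apart between centre lines
- left_far_end (a point): centre (10 mm above the marble) of the end face that looks away from the robot, against the back bar, of the left side bar (+y side of the frame): solid bright grey steel bar of square section 20 x 20 mm, 150 mm long, loose, about 0.47 kg. Axes as the bar: x along its length away from the robot, y across it. The side bars are parallel, 160 to 190 mm apart between centre lines
- right_near_end (a point): centre (10 mm above the marble) of the end face that looks towards the robot, where the fourth bar must lie against it, of the right side bar (-y side of the frame): solid bright grey steel bar of square section 20 x 20 mm, 150 mm long, loose, about 0.47 kg. Axes as the bar: x along its length away from the robot, y across it. The side bars are parallel, 160 to 190 mm apart between centre lines
- right_far_end (a point): centre (10 mm above the marble) of the end face that looks away from the robot, against the back bar, of the right side bar (-y side of the frame): solid bright grey steel bar of square section 20 x 20 mm, 150 mm long, loose, about 0.47 kg. Axes as the bar: x along its length away from the robot, y across it. The side bars are parallel, 160 to 190 mm apart between centre lines
- torch: black butane torch standing upright on a round foot of 84 mm diameter, 162 mm tall, with a red trigger and a steel and brass nozzle reaching 66 mm to its +x; loose; origin at the centre of its underside. Torch and jar stand on the slab to the left and right of the far half of the frame, either way round, the shoe to the right of its near half
- shoe: fragile red clear-sugar high-heeled shoe, 120 mm long (toe to its +x), 52 mm wide, 78 mm tall; loose; origin on the marble near its middle
- jar: amber glass jar with a brass lid, 60 mm diameter, 75 mm tall; loose; origin at the centre of its underside

How it is judged:
At the end, for the whole second after the job is handed in: the fourth bar lies flat and at rest on the marble, with gaps under 3 mm to the near ends of both side bars, and reaches sideways past the outer faces of both (3 mm allowed); the far ends of the side bars are still within 3 mm of the back bar (x of left_near_end in the frame of front_bar between 0.007 and 0.013 m and x of left_far_end in the frame of back_bar between -0.013 and -0.007 m and y of left_near_end in the frame of front_bar between 0.05 and 0.108 m and x of right_near_end in the frame of front_bar between 0.007 and 0.013 m and x of right_far_end in the frame of back_bar between -0.013 and -0.007 m and y of right_near_end in the frame of front_bar between -0.108 and -0.05 m and height (world z) of front_bar below 0.023 m and angle between front_bar's own z axis and vertical below 0.06 rad and linear speed of front_bar below 0.005 m/s and angular speed of front_bar below 0.05 rad/s); the robot touches nothing.
It fails at once if the fourth bar is lifted or tipped off the marble (height (world z) of front_bar above 0.027 m or angle between front_bar's own z axis and vertical above 0.12 rad).
It fails at once if the fourth bar is taken between the fingers (contact force between the fingers and front_bar above 1.5 N and height (world z) of the grasp point below 0.052 m and x of the grasp point in the frame of front_bar between -0.004 and 0.004 m and y of the grasp point in the frame of front_bar between -0.11 and 0.11 m).
It fails at once if one of the three laid bars is shifted by more than 10 mm or lifted (distance of any of left_near_end, left_far_end, right_near_end, right_far_end, back_bar from where it was at the start of the episode above 0.01 m).
It fails at once if the torch, the sugar shoe or the jar is moved by more than 10 mm or tipped (distance of any of torch, shoe, jar from where it was at the start of the episode above 0.01 m or angle between any of torch, shoe, jar's own z axis and vertical above 0.15 rad).
It also fails if it takes over 58 s, if anything falls off the work surface, if the arm or the gripper's body presses on something with over 40 N, if the wrist force passes 120 N, or if a joint passes its speed limit or range.

## Working session

There is one attempt and no reset: what is moved stays moved. The work goes in short steps, Python scripts to look and compute and a tool call to move; the robot and the scene stay as the last step left them, time stands still between calls to the robot, and variables do not carry over. Pictures are saved under pics/ and viewed, at most 10 in all, crops included, and the job is handed in when it is done.

Besides the shell and the picture viewer there is one more tool, called after "Request:" as a command line: name --argument value ..., lists and objects as JSON in quotes. carry_out: Moves the arm, as the interface text tells. Its arguments: {"type":"object","properties":{"targets":{"type":"array"}},"required":["targets"]}

```bash
mkdir -p pics; python3 - <<'E'
from cell import manip
import cv2,numpy as np
s=manip.state();print(s['time'],s['eef_pos'],np.round(s['eef_rot'],3).tolist(),s['grip_width'])
for c in('top','side'):
    p,d=manip.camera(c);cv2.imwrite(f'pics/{c}0.png',p);np.save(f'{c}0.npy',d)
    P=manip.camera_params(c);print(c,{k:np.round(v,3).tolist() for k,v in P.items()})
for t in('front_bar','back_bar','left_near_end','shoe','torch','jar','slab'):
    print(t,[(np.round(x['rect']).tolist(),round(x['p'],2)) for x in manip.find_in('top',t)])
E
```

```text
0.0 [0.22050541 0.5036761  0.40377508] [[0.916, -0.401, -0.001], [-0.401, -0.916, -0.002], [0.0, 0.002, -1.0]] 0.08527274729777831
top {'K': [[490.908, 0.0, 323.073], [0.0, 490.908, 235.711], [0.0, 0.0, 1.0]], 'distortion': [0.003, 0.0, 0.0, 0.0, 0.0], 'R': [[0.212, -0.977, -0.001], [-0.95, -0.205, -0.233], [0.228, 0.05, -0.972]], 't': [-0.094, 0.616, 0.652]}
side {'K': [[540.004, 0.0, 319.904], [0.0, 540.004, 232.253], [0.0, 0.0, 1.0]], 'distortion': [-0.085, 0.0, 0.0, 0.0, 0.0], 'R': [[0.956, -0.292, -0.017], [-0.204, -0.623, -0.755], [0.21, 0.726, -0.655]], 't': [-0.581, 0.185, 0.817]}
front_bar [([268.0, 325.0, 147.0, 62.0], 0.72)]
back_bar [([354.0, 205.0, 145.0, 71.0], 0.96)]
left_near_end [([390.0, 278.0, 49.0, 95.0], 0.16)]
shoe [([477.0, 318.0, 92.0, 70.0], 0.68)]
torch [([232.0, 141.0, 57.0, 114.0], 0.69)]
jar [([480.0, 240.0, 51.0, 47.0], 0.9), ([355.0, 204.0, 147.0, 73.0], 0.38)]
slab [([324.0, 288.0, 449.0, 379.0], 0.61)]
```

View pics/top0.png

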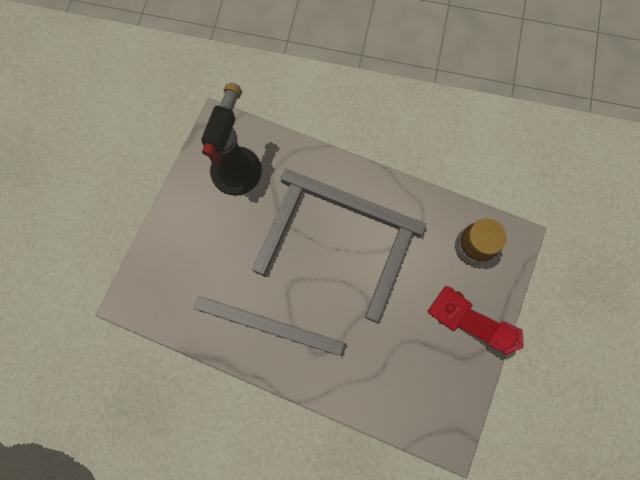

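View pics/side0.png

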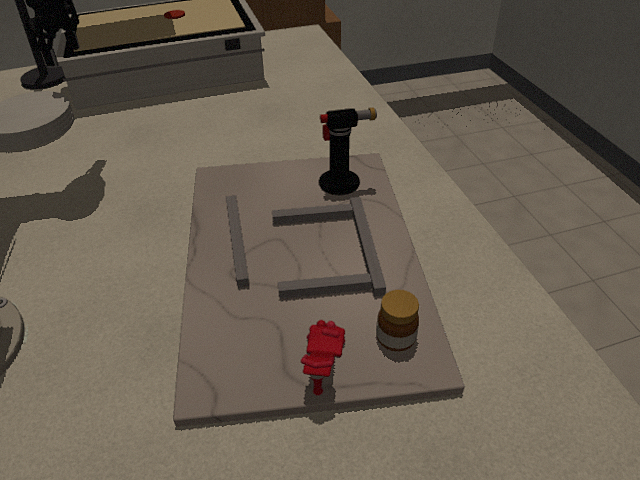

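The top view shows the front bar running from (197,303) to (343,349). The side bars' near ends are at about (260,270) and (374,318), with the shoe to the right at (477,320). Next I measure the bars' top faces.

```bash
cat > h.py <<'E'
from cell import manip
import cv2,numpy as np
def world(cam,uv,z):
    P=manip.camera_params(cam);R=np.array(P['R']);t=np.array(P['t'])
    n=cv2.undistortPoints(np.float64(uv).reshape(-1,1,2),np.array(P['K']),np.array(P['distortion'])).reshape(-1,2)
    d=np.c_[n,np.ones(len(n))]@R; c=-R.T@t
    return (c+d*((z-c[2])/d[:,2])[:,None])[:,:2]
def bars(cam='top',d=None):
    if d is None: p,d=manip.camera(cam)
    P=manip.camera_params(cam);R=np.array(P['R']);t=np.array(P['t'])
    v,u=np.mgrid[:480,:640];uv=np.c_[u.ravel(),v.ravel()].astype(float)
    n=cv2.undistortPoints(uv.reshape(-1,1,2),np.array(P['K']),np.array(P['distortion'])).reshape(-1,2)
    X=((np.c_[n,np.ones(len(n))]*d.reshape(-1,1)-t)@R).reshape(480,640,3)
    m=((X[...,2]>.031)&(X[...,2]<.047)&(d>0)).astype(np.uint8)
    k,l,st,_=cv2.connectedComponentsWithStats(m,connectivity=4)
    out=[]
    for i in range(1,k):
        if st[i,4]<150: continue
        v,u=np.nonzero(l==i)
        W=world(cam,np.c_[u,v],.04)
        r=cv2.minAreaRect((W*1000).astype(np.float32))
        out.append((st[i].tolist(),np.round(cv2.boxPoints(r)).astype(int).tolist(),np.round(r[0],1).tolist(),np.round(r[1],1).tolist(),round(r[2],1),round(float(np.median(X[v,u,2])),4)))
    return out
E
python3 - <<'E'
from h import *
for c in('top','side'):
    print(c)
    for b in bars(c,np.load(c+'0.npy')):print(b)
E
```

```text
top
([220, 156, 33, 28, 263], [[674, 200], [710, 164], [734, 188], [697, 224]], [703.7, 194.2], [33.6, 51.4], 45.9, 0.0342)
([252, 168, 174, 154, 4583], [[516, -82], [684, -113], [726, 122], [558, 153]], [620.8, 19.9], [239.0, 170.8], 79.8, 0.0391)
([195, 296, 150, 60, 2112], [[459, -23], [479, -25], [500, 203], [480, 205]], [479.8, 89.8], [229.2, 20.0], 84.8, 0.0393)
([460, 309, 25, 26, 340], [[529, -209], [561, -221], [570, -198], [537, -186]], [549.2, -203.6], [24.6, 35.0], 69.0, 0.039)
side
([71, 64, 193, 36, 1062], [[159, 789], [159, 742], [678, 747], [678, 795]], [418.5, 768.2], [519.3, 47.5], 0.6, 0.0391)
([0, 91, 71, 49, 2304], [[-31, 830], [6, 584], [177, 610], [139, 856]], [72.7, 720.1], [172.9, 249.3], 8.6, 0.0449)
([326, 173, 26, 14, 190], [[672, 177], [717, 158], [734, 197], [689, 216]], [703.3, 187.0], [42.6, 49.2], 66.4, 0.036)
([226, 195, 23, 89, 1009], [[458, -34], [478, -35], [500, 202], [480, 204]], [478.9, 84.1], [238.3, 20.0], 84.8, 0.0389)
([272, 197, 114, 98, 3093], [[513, -92], [680, -122], [724, 122], [557, 152]], [618.6, 14.9], [247.0, 170.0], 79.8, 0.0387)
([376, 324, 42, 25, 290], [[622, -210], [674, -241], [693, -210], [640, -178]], [657.1, -209.7], [36.4, 61.0], 59.4, 0.0392)
```

```bash
cat >> h.py <<'E'
def go(x,y,z,yaw):
    "shift and turn from present pose to TCP x,y,z (m), tool-x yaw (rad)"
    s=manip.state();R=np.array(s['eef_rot'])
    sh=R.T@(np.array([x,y,z])-s['eef_pos']); y0=np.arctan2(R[1,0],R[0,0])
    return np.round(np.r_[sh,-(yaw-y0)],4).tolist()
def fr(p,o=(.537,.0355),a=-.178):
    "world -> frame coordinates (near edge middle as origin)"
    c,s=np.cos(a),np.sin(a);return (np.atleast_2d(p)-o)@np.array([[c,-s],[s,c]])
E
python3 - <<'E'
from h import *
# side bars: slice of component mask in frame coords
d=np.load('top0.npy');P=manip.camera_params('top');R=np.array(P['R']);t=np.array(P['t'])
v,u=np.mgrid[:480,:640];W=world('top',np.c_[u.ravel(),v.ravel()],.04)
n=cv2.undistortPoints(np.c_[u.ravel(),v.ravel()].astype(float).reshape(-1,1,2),np.array(P['K']),np.array(P['distortion'])).reshape(-1,2)
Z=((np.c_[n,np.ones(len(n))]*d.reshape(-1,1)-t)@R)[:,2]
F=fr(W);m=(Z>.031)&(Z<.047)
for lo,hi in((60,110),(-110,-60)):
    k=m&(F[:,0]>-.01)&(F[:,0]<.13)&(F[:,1]*1e3>lo)&(F[:,1]*1e3<hi);q=F[k]*1e3
    print(np.percentile(q[:,1],[1,50,99]),q[:,0].min())
f=fr([.4798,.0898]);print('front bar',f)
ax=np.array([.0906,.9959]);e=np.array([.4798,.0898])+.115*ax
p=e+ax*(.0145+.025);print('start',p,go(p[0],p[1],.30,-.0908))
E
```

```text
[ 79.91095733  90.29046213 100.71155506] -0.0632629943751557
[-104.37302185  -94.52511273  -84.57319121] -0.21490355729578556
front bar [[-0.06591067  0.04331413]]
start [0.4937977  0.24366655] [0.3546, 0.1287, 0.1046, -0.322]
```

Request:
carry_out --targets '[[[0, 0.06, 0.02, 0.01, -0.08], [0, 0.12, 0.04, 0.03, -0.16], [0, 0.18, 0.065, 0.05, -0.24], [0, 0.24, 0.085, 0.07, -0.322], [0, 0.295, 0.105, 0.085, -0.322]]]'

```text
time: 1.08
eef_pos: [0.441, 0.2961, 0.3225]
eef_rot: [[0.996, -0.089, 0.0], [-0.089, -0.996, 0.0], [0.0, -0.0, -1.0]]
ft_force: [0.5, 0.7, 0.3]
grip_width: -0.0004
grasp_force: 0.0
```

```bash
python3 -c "
from h import *
print(go(.4938,.2437,.205,-.0908),manip.state()['time'])"
```

```text
[0.0573, 0.0476, 0.1175, 0.0013] 1.075
```

Request:
carry_out --targets '[[[0, 0.03, 0.024, 0.03, 0], [0, 0.057, 0.047, 0.06, 0], [0, 0.057, 0.047, 0.095, 0], [0, 0.057, 0.047, 0.117, 0], [0, 0.057, 0.047, 0.117, 0]]]'

```text
time: 1.7
eef_pos: [0.492, 0.2451, 0.2044]
eef_rot: [[0.996, -0.091, -0.003], [-0.091, -0.996, -0.002], [-0.003, 0.003, -1.0]]
ft_force: [-0.1, 1.0, -0.3]
grip_width: 0.0003
grasp_force: 0.0
```

```bash
python3 -c "
from h import *
p,d=manip.camera('side');cv2.imwrite('pics/s1.png',cv2.resize(p[120:320,150:450],(800,533)))
s=manip.state();print(s['eef_pos'],s['ft_force'],s['time'])"
```

```text
[0.49249212 0.24560746 0.20588845] [ 0.53002894 -0.03445415  0.7283245 ] 1.75
```

View pics/s1.png

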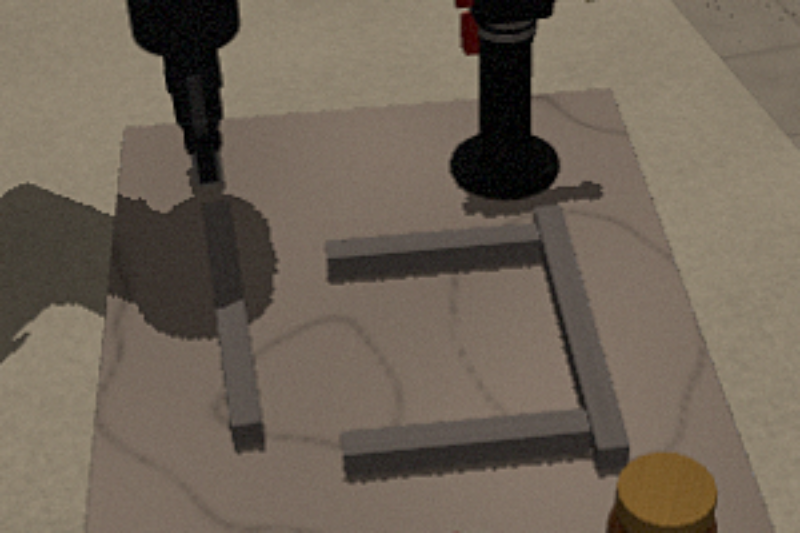

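The shut fingers stand just past the bar's left end (crop pixel 210,180), in line with it. I'll lower the hand slightly and push along the bar.

Request:
carry_out --targets '[[[0, 0.001, 0.0, 0.006, 0], [0, 0.001, 0.012, 0.006, 0], [0, 0.001, 0.022, 0.006, 0], [0, 0.001, 0.03, 0.006, 0], [0, 0.001, 0.038, 0.006, 0]]]'

```text
time: 2.38
eef_pos: [0.4902, 0.2076, 0.2004]
eef_rot: [[0.996, -0.091, 0.001], [-0.091, -0.996, 0.002], [0.001, -0.002, -1.0]]
ft_force: [0.6, 2.5, -0.8]
grip_width: 0.0001
grasp_force: 1.6
```

Request:
carry_out --targets '[[[0, 0, 0.005, 0, 0], [0, 0, 0.01, 0, 0], [0, 0, 0.015, 0, 0], [0, 0, 0.02, 0, 0], [0, 0, 0.02, 0, 0]]]'

```text
time: 3.0
eef_pos: [0.4882, 0.1873, 0.2]
eef_rot: [[0.996, -0.091, 0.0], [-0.091, -0.996, -0.001], [0.0, 0.001, -1.0]]
ft_force: [0.9, 1.3, 1.3]
grip_width: 0.0
grasp_force: 1.1
```

```bash
python3 -c "
from h import *
s=manip.state();print(s['eef_pos'],s['ft_force'],s['time'])
p,d=manip.camera('top');cv2.imwrite('pics/t2.png',p)
for c in ('top','side'):
  print(c);[print(b,fr(np.array(b[2])/1e3)) for b in bars(c)]"
```

```text
[0.48818468 0.18734616 0.20004078] [0.9112586  1.28632118 1.2715665 ] 3.0
top
([219, 156, 32, 28, 267], [[673, 205], [703, 164], [735, 188], [704, 229]], [703.5, 196.4], [39.6, 50.7], 36.6, 0.0337) [[0.13538006 0.18783849]]
([252, 168, 174, 154, 4586], [[516, -83], [684, -113], [726, 122], [558, 153]], [620.9, 19.9], [239.0, 170.5], 79.8, 0.0391) [[ 0.08533652 -0.00049805]]
([434, 288, 23, 35, 211], [[537, -171], [591, -174], [592, -148], [538, -146]], [564.6, -159.8], [25.7, 53.8], 87.1, 0.0421) [[ 0.06174403 -0.18732732]]
([235, 309, 130, 53, 1828], [[457, -54], [477, -56], [495, 140], [475, 142]], [475.8, 42.9], [196.7, 19.9], 84.8, 0.0392) [[-0.06154328 -0.00355309]]
([460, 310, 25, 24, 328], [[528, -210], [561, -222], [570, -198], [537, -186]], [549.1, -203.9], [25.4, 34.7], 70.1, 0.0388) [[ 0.05429735 -0.23347498]]
side
([71, 76, 113, 24, 635], [[159, 747], [456, 745], [456, 788], [159, 791]], [307.3, 767.8], [43.4, 296.8], 89.5, 0.0387) [[-0.35573285  0.68005847]]
([0, 91, 71, 48, 2316], [[-32, 832], [7, 580], [177, 606], [139, 858]], [72.9, 719.0], [172.9, 254.6], 8.6, 0.0449) [[-0.57778868  0.5905263 ]]
([326, 174, 25, 12, 189], [[676, 174], [723, 163], [732, 199], [684, 210]], [703.7, 186.5], [36.4, 48.9], 76.6, 0.0355) [[0.13732981 0.17813032]]
([272, 197, 114, 98, 3081], [[513, -92], [680, -122], [724, 121], [557, 152]], [618.8, 15.0], [247.2, 170.0], 79.7, 0.0387) [[ 0.0841373  -0.00569246]]
([226, 199, 25, 99, 1133], [[454, -63], [476, -65], [499, 190], [477, 192]], [476.5, 63.3], [255.6, 21.6], 84.8, 0.039) [[-0.0644664   0.01664853]]
([376, 324, 42, 25, 297], [[621, -209], [673, -242], [692, -211], [640, -178]], [656.3, -210.0], [36.0, 61.1], 57.7, 0.0389) [[ 0.16088364 -0.22049761]]
```

View pics/t2.png

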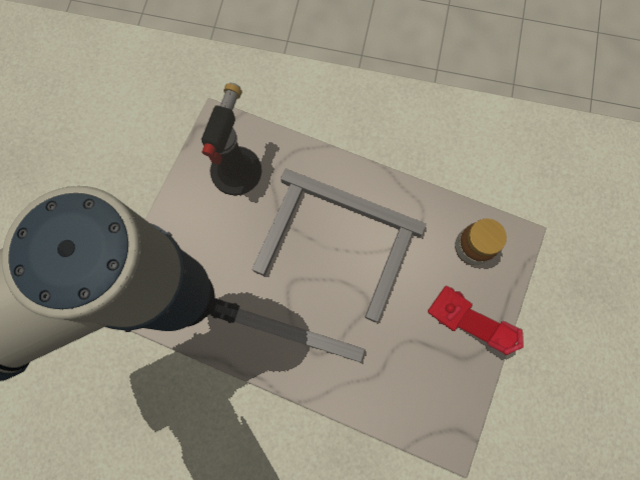

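The hand pushes the bar's left end squarely. The right end has moved about 31 mm and needs about 14 mm more. Then I'll back off and lift.

Request:
carry_out --targets '[[[0, 0, 0.007, 0, 0], [0, 0, 0.014, 0, 0], [0, 0, 0.014, 0, 0], [0, 0, -0.005, 0, 0], [0, 0, -0.02, -0.03, 0]]]'

```text
time: 3.78
eef_pos: [0.489, 0.2079, 0.2279]
eef_rot: [[0.996, -0.091, -0.006], [-0.091, -0.996, -0.004], [-0.005, 0.005, -1.0]]
ft_force: [1.1, -0.7, 0.9]
grip_width: -0.0001
grasp_force: 0.0
```

Request:
carry_out --targets '[[[0.5, -0.03, 0, -0.05, 0.02], [1, -0.08, 0, -0.06, 0.05], [1, -0.1, 0, -0.06, 0.087], [1, -0.1, 0.04, -0.06, 0.087], [1, -0.1, 0.06, -0.06, 0.087]]]'

```text
time: 4.4
eef_pos: [0.3843, 0.1563, 0.2898]
eef_rot: [[0.984, -0.176, -0.001], [-0.176, -0.984, -0.001], [-0.001, 0.001, -1.0]]
ft_force: [-0.3, -0.1, 0.0]
grip_width: 0.0853
grasp_force: 0.0
```

```bash
python3 -c "
from h import *
s=manip.state();print(s['eef_pos'],s['ft_force'],s['time'])
for b in bars('top'):print(b,fr(np.array(b[2])/1e3))
c,n=np.cos(-.178),np.sin(-.178)
q=np.array([.537,.0355])+np.array([[c,-n],[n,c]])@[-.062-.055,-.002]
print(q,go(*q,.21,-.178))"
```

```text
[0.38431032 0.15633033 0.28984167] [-0.33385597 -0.06265292  0.00354858] 4.4
([219, 156, 33, 29, 266], [[671, 205], [704, 165], [734, 189], [701, 229]], [702.6, 197.1], [38.6, 51.9], 38.7, 0.0342) [[0.13437034 0.18836807]]
([252, 168, 174, 154, 4579], [[516, -82], [683, -113], [726, 122], [558, 153]], [620.8, 20.0], [239.0, 170.7], 79.7, 0.0392) [[ 0.0852204  -0.00041734]]
([434, 288, 24, 35, 224], [[535, -167], [582, -189], [593, -165], [545, -143]], [564.0, -166.2], [26.4, 52.5], 65.7, 0.0425) [[ 0.0622867  -0.19373244]]
([223, 305, 152, 60, 2141], [[456, -69], [476, -71], [496, 158], [476, 159]], [476.0, 44.3], [229.3, 20.0], 84.9, 0.0393) [[-0.06159433 -0.0021398 ]]
([460, 310, 26, 25, 334], [[528, -206], [561, -222], [571, -200], [539, -184]], [549.7, -203.3], [24.8, 36.2], 63.9, 0.0392) [[ 0.05478163 -0.23277823]]
[0.4214945 0.0542478] [0.0547, 0.0923, 0.0799, -0.0003]
```

Sideways position is now right (y = -2 mm in the frame, against a middle of -2 mm). Now I go behind the bar with open fingers.

Request:
carry_out --targets '[[[1, 0.02, 0.04, 0.01, 0], [1, 0.04, 0.08, 0.02, 0], [1, 0.055, 0.092, 0.05, 0], [1, 0.055, 0.092, 0.09, 0], [1, 0.055, 0.092, 0.09, 0]]]'

```text
time: 5.08
eef_pos: [0.422, 0.0561, 0.1977]
eef_rot: [[0.984, -0.178, -0.006], [-0.178, -0.984, -0.003], [-0.006, 0.004, -1.0]]
ft_force: [0.2, 0.4, 0.3]
grip_width: 0.0849
grasp_force: 0.0
```

```bash
python3 -c "
from h import *
p,d=manip.camera('side');cv2.imwrite('pics/s3.png',cv2.resize(p[150:310,150:390],(800,533)))
s=manip.state();print(s['eef_pos'],s['ft_force'],s['time'])"
```

```text
[0.42289101 0.05668387 0.1995468 ] [0.26358284 0.77118937 1.35570934] 5.125
```

View pics/s3.png

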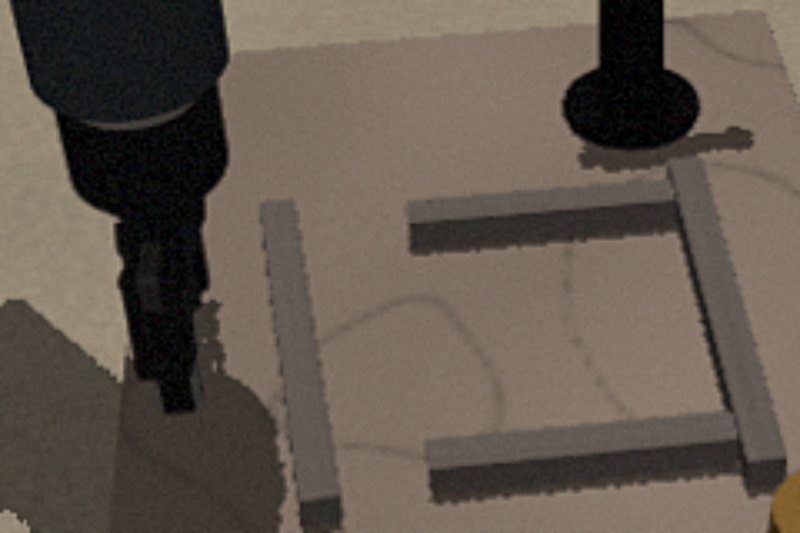

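The open fingers stand behind the bar, with the near fingertip at crop (180,410), that is full-image (204,273). I'll work out its height from that.

```bash
python3 -c "
from h import *
for z in (.02,.03,.04,.05): print(z,world('side',[[204,273]],z),fr(world('side',[[204,273]],z))-fr([.4229,.0567]))
p,d=manip.camera('side');P=manip.camera_params('side')
for v in (266,269,271):
  for u in (203,206):
    n=cv2.undistortPoints(np.array([[[u,v]]],float),np.array(P['K']),np.array(P['distortion']))[0,0]
    print(u,v,(np.r_[n,1]*d[v,u]-P['t'])@np.array(P['R']))
"
```

```text
0.02 [[0.41071555 0.02791488]] [[-0.00689519 -0.03048771]]
0.03 [[0.41087969 0.01745534]] [[-0.00488167 -0.04075292]]
0.04 [[0.41104382 0.0069958 ]] [[-0.00286815 -0.05101814]]
0.05 [[ 0.41120796 -0.00346374]] [[-0.00085462 -0.06128335]]
203 266 [0.41199659 0.00329408 0.05927743]
206 266 [0.41667293 0.00058958 0.06040338]
203 269 [0.41090613 0.00600797 0.05022387]
206 269 [0.41564574 0.00106687 0.05346291]
203 271 [0.4102924  0.00051428 0.05105095]
206 271 [0.4149592  0.00086925 0.04928671]
```

Request:
carry_out --targets '[[[1, 0.0, -0.002, 0.011, 0], [1, 0.01, -0.002, 0.011, 0], [1, 0.02, -0.002, 0.011, 0], [1, 0.03, -0.002, 0.011, 0], [1, 0.038, -0.002, 0.011, 0]]]'

```text
time: 5.8
eef_pos: [0.4609, 0.0518, 0.1889]
eef_rot: [[0.984, -0.177, -0.001], [-0.177, -0.984, 0.0], [-0.001, 0.0, -1.0]]
ft_force: [-3.5, 1.9, 2.1]
grip_width: 0.0855
grasp_force: 1.8
```

Request:
carry_out --targets '[[[1, 0.006, 0, 0, 0], [1, 0.012, 0, 0, 0], [1, 0.018, 0, 0, 0], [1, 0.024, 0, 0, 0], [1, 0.03, 0, 0, 0]]]'

```text
time: 6.42
eef_pos: [0.4903, 0.0465, 0.1887]
eef_rot: [[0.984, -0.177, -0.001], [-0.177, -0.984, -0.0], [-0.001, 0.0, -1.0]]
ft_force: [-3.7, 1.2, 2.0]
grip_width: 0.0854
grasp_force: 1.9
```

```bash
python3 -c "
from h import *
s=manip.state();print(s['eef_pos'],s['ft_force'],s['time'],fr(s['eef_pos'][:2]))
p,d=manip.camera('top');cv2.imwrite('pics/t4.png',p)
p,d=manip.camera('side');cv2.imwrite('pics/s4.png',cv2.resize(p[150:310,150:390],(800,533)))
for b in bars('side',d):print(b,fr(np.array(b[1])/1e3).round(4).tolist())"
```

```text
[0.4902888  0.04651493 0.18873985] [-3.71675456  1.23904966  1.99684447] 6.425 [[-0.04792348  0.00257014]]
([71, 76, 117, 24, 657], [[158, 747], [464, 746], [464, 793], [158, 794]], [311.3, 770.2], [46.7, 306.1], 89.9, 0.0388) [[-0.499, 0.6332], [-0.1976, 0.6863], [-0.206, 0.7326], [-0.5073, 0.6794]]
([0, 91, 71, 48, 2307], [[-31, 829], [6, 581], [177, 607], [139, 855]], [72.8, 718.1], [172.4, 250.3], 8.6, 0.0449) [[-0.6995, 0.6804], [-0.6192, 0.4429], [-0.4555, 0.4987], [-0.5368, 0.7361]]
([327, 173, 25, 14, 194], [[675, 174], [721, 159], [735, 201], [689, 216]], [704.9, 187.3], [44.6, 48.1], 71.7, 0.0357) [[0.1113, 0.1607], [0.1592, 0.1541], [0.1656, 0.1979], [0.1176, 0.2046]]
([272, 197, 114, 97, 3076], [[513, -91], [681, -121], [724, 122], [557, 152]], [618.6, 15.2], [246.6, 170.0], 79.8, 0.0387) [[-0.0012, -0.1288], [0.1694, -0.1285], [0.1687, 0.1182], [-0.0009, 0.1182]]
([241, 208, 28, 95, 1109], [[458, -79], [499, -86], [539, 147], [498, 154]], [498.4, 34.0], [236.8, 41.2], 80.2, 0.039) [[-0.0575, -0.1267], [-0.0159, -0.1263], [-0.0178, 0.1101], [-0.0594, 0.1097]]
([376, 324, 41, 25, 283], [[621, -205], [670, -241], [690, -215], [640, -178]], [655.1, -209.9], [33.2, 61.2], 53.8, 0.0389) [[0.1253, -0.2218], [0.1799, -0.2486], [0.1949, -0.2195], [0.1392, -0.1919]]
```

View pics/s4.png

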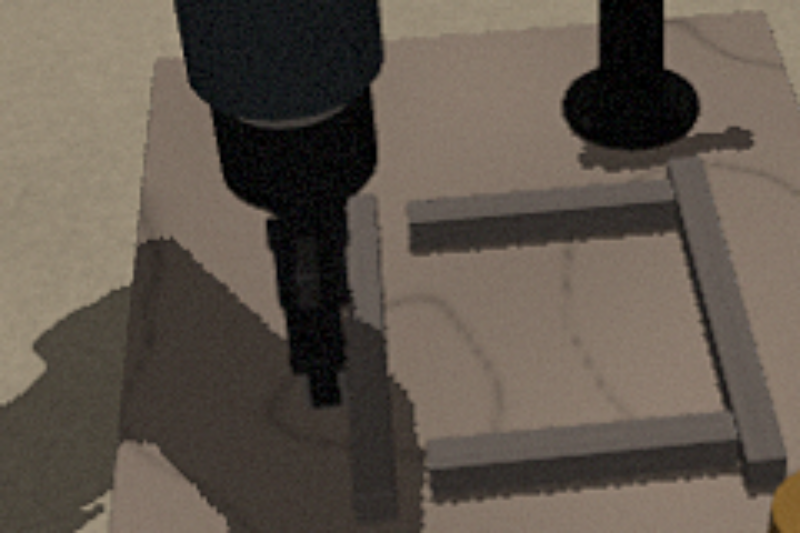

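The bar is now parallel to the frame with about 15–16 mm to go. I'll push 13 mm slowly, then in small steps while watching the force.

Request:
carry_out --targets '[[[1, 0.003, 0, 0, 0], [1, 0.006, 0, 0, 0], [1, 0.009, 0, 0, 0], [1, 0.011, 0, 0, 0], [1, 0.013, 0, 0, 0]]]'

```text
time: 7.15
eef_pos: [0.503, 0.0443, 0.1889]
eef_rot: [[0.984, -0.177, -0.0], [-0.177, -0.984, -0.0], [-0.0, 0.0, -1.0]]
ft_force: [-2.4, 0.8, 1.4]
grip_width: 0.0855
grasp_force: 2.0
```

Request:
carry_out --targets '[[[1, 0.0005, 0, 0, 0], [1, 0.001, 0, 0, 0], [1, 0.0015, 0, 0, 0], [1, 0.002, 0, 0, 0], [1, 0.002, 0, 0, 0]]]'

```text
time: 7.78
eef_pos: [0.5049, 0.044, 0.1889]
eef_rot: [[0.984, -0.177, 0.0], [-0.177, -0.984, -0.0], [0.0, 0.0, -1.0]]
ft_force: [-4.0, -0.1, 1.1]
grip_width: 0.0854
grasp_force: 1.7
```

Request:
carry_out --targets '[[[1, 0.0005, 0, 0, 0], [1, 0.001, 0, 0, 0], [1, 0.001, 0, 0, 0], [1, 0.0015, 0, 0, 0], [1, 0.0015, 0, 0, 0]]]'

```text
time: 8.4
eef_pos: [0.5064, 0.0437, 0.1889]
eef_rot: [[0.984, -0.177, -0.0], [-0.177, -0.984, -0.0], [0.0, 0.0, -1.0]]
ft_force: [-3.5, 0.7, 0.4]
grip_width: 0.0853
grasp_force: 1.6
```

```bash
python3 -c "
from h import *
s=manip.state();print(s['eef_pos'],s['ft_force'],s['time'],fr(s['eef_pos'][:2]))
p,d=manip.camera('side');cv2.imwrite('pics/s5.png',cv2.resize(p[180:310,190:390],(800,520)))
for b in bars('side',d)[3:]:print(b,fr(np.array(b[1])/1e3).round(4).tolist())"
```

```text
[0.50636379 0.04374885 0.18889993] [-3.45227581  0.72600939  0.37027397] 8.4 [[-0.03161271  0.00269402]]
([251, 197, 135, 105, 4147], [[473, -84], [681, -121], [724, 122], [517, 159]], [598.6, 18.7], [246.6, 210.7], 79.8, 0.0388) [[-0.0418, -0.1289], [0.1694, -0.1285], [0.1687, 0.1182], [-0.0416, 0.118]]
([376, 324, 41, 25, 288], [[621, -205], [670, -241], [690, -215], [640, -178]], [655.1, -209.9], [33.2, 61.2], 53.8, 0.0389) [[0.1253, -0.2218], [0.1799, -0.2486], [0.1949, -0.2195], [0.1392, -0.1919]]
```

View pics/s5.png

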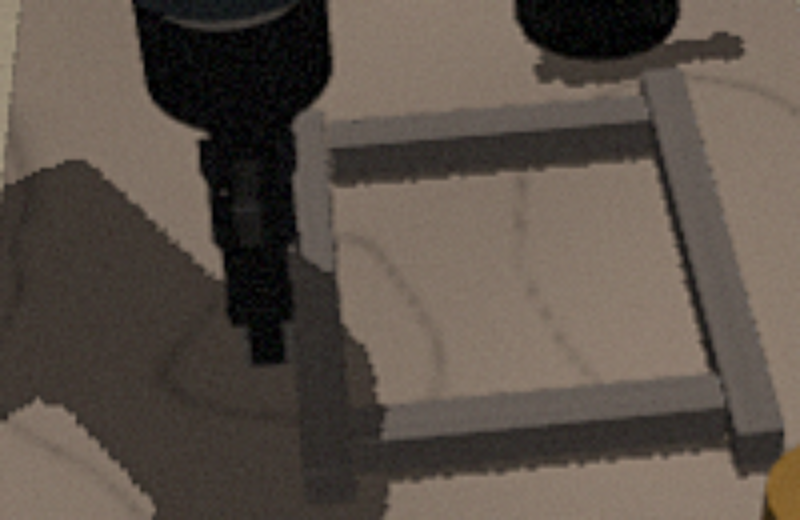

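It is very close, but the force hasn't risen yet, so I keep easing in.

Request:
carry_out --targets '[[[1, 0.0003, 0, 0, 0], [1, 0.0006, 0, 0, 0], [1, 0.001, 0, 0, 0], [1, 0.001, 0, 0, 0], [1, 0.001, 0, 0, 0]]]'

```text
time: 9.07
eef_pos: [0.5074, 0.0436, 0.1889]
eef_rot: [[0.984, -0.177, 0.0], [-0.177, -0.984, -0.0], [0.0, -0.0, -1.0]]
ft_force: [-2.3, 1.7, -1.1]
grip_width: 0.0857
grasp_force: 1.5
```

Request:
carry_out --targets '[[[1, 0.0003, 0, 0, 0], [1, 0.0006, 0, 0, 0], [1, 0.001, 0, 0, 0], [1, 0.001, 0, 0, 0], [1, 0.001, 0, 0, 0]]]'

```text
time: 9.7
eef_pos: [0.5078, 0.0435, 0.1889]
eef_rot: [[0.984, -0.177, -0.001], [-0.177, -0.984, 0.0], [-0.001, 0.0, -1.0]]
ft_force: [-5.7, 2.5, 3.0]
grip_width: 0.0852
grasp_force: 3.0
```

Request:
carry_out --targets '[[[1, 0.0003, 0, 0, 0], [1, 0.0006, 0, 0, 0], [1, 0.001, 0, 0, 0], [1, 0.001, 0, 0, 0], [1, 0.001, 0, 0, 0]]]'

```text
time: 10.32
eef_pos: [0.5082, 0.0434, 0.1889]
eef_rot: [[0.984, -0.178, -0.003], [-0.178, -0.984, 0.0], [-0.003, 0.0, -1.0]]
ft_force: [-8.1, 4.2, 5.5]
grip_width: 0.0852
grasp_force: 4.8
```

The force is climbing (9 N) and the arm has nearly stalled, so the bar is seated. I'll back away and look.

Request:
carry_out --targets '[[[1, -0.01, 0, 0, 0], [1, -0.03, 0, 0, 0], [1, -0.06, 0, -0.02, 0], [1, -0.08, 0, -0.06, 0], [1, -0.1, 0, -0.11, 0]]]'

```text
time: 10.95
eef_pos: [0.4103, 0.061, 0.3001]
eef_rot: [[0.984, -0.176, 0.001], [-0.176, -0.984, -0.0], [0.001, 0.0, -1.0]]
ft_force: [1.1, 1.2, 1.1]
grip_width: 0.0849
grasp_force: 0.0
```

Request:
carry_out --targets '[[[1, -0.03, -0.04, -0.02, 0], [1, -0.04, -0.1, -0.03, 0], [1, -0.04, -0.15, -0.03, 0], [1, -0.04, -0.2, -0.03, 0], [1, -0.04, -0.2, -0.03, 0]]]'

```text
time: 11.58
eef_pos: [0.4074, 0.2678, 0.329]
eef_rot: [[0.985, -0.174, 0.002], [-0.174, -0.985, 0.001], [0.002, -0.002, -1.0]]
ft_force: [0.3, -0.6, 0.2]
grip_width: 0.0852
grasp_force: 0.0
```

```bash
python3 -c "
from h import *
s=manip.state();print(s['eef_pos'],s['ft_force'],s['time'])
p,d=manip.camera('top');cv2.imwrite('pics/t6.png',cv2.resize(p[150:360,200:480],(800,600),interpolation=cv2.INTER_CUBIC))
for b in bars('top',d):print(b,fr(np.array(b[1])/1e3).round(4).tolist())"
```

```text
[0.4074409  0.26780138 0.32897716] [ 0.30681591 -0.62125777  0.16048636] 11.575
([219, 158, 32, 26, 260], [[675, 211], [698, 166], [731, 183], [708, 228]], [702.7, 196.9], [37.0, 50.9], 26.8, 0.0341) [[0.1047, 0.1972], [0.1353, 0.1569], [0.1648, 0.1795], [0.1342, 0.2197]]
([241, 168, 185, 170, 6650], [[496, -79], [683, -113], [726, 122], [539, 156]], [611.1, 21.8], [239.0, 190.4], 79.7, 0.0391) [[-0.0201, -0.12], [0.17, -0.1203], [0.1707, 0.1186], [-0.0194, 0.119]]
([460, 310, 27, 24, 334], [[527, -204], [561, -223], [573, -202], [539, -183]], [549.9, -203.1], [24.2, 38.4], 61.2, 0.0391) [[0.0326, -0.2375], [0.0694, -0.2502], [0.0775, -0.2274], [0.0407, -0.2147]]
```

View pics/t6.png

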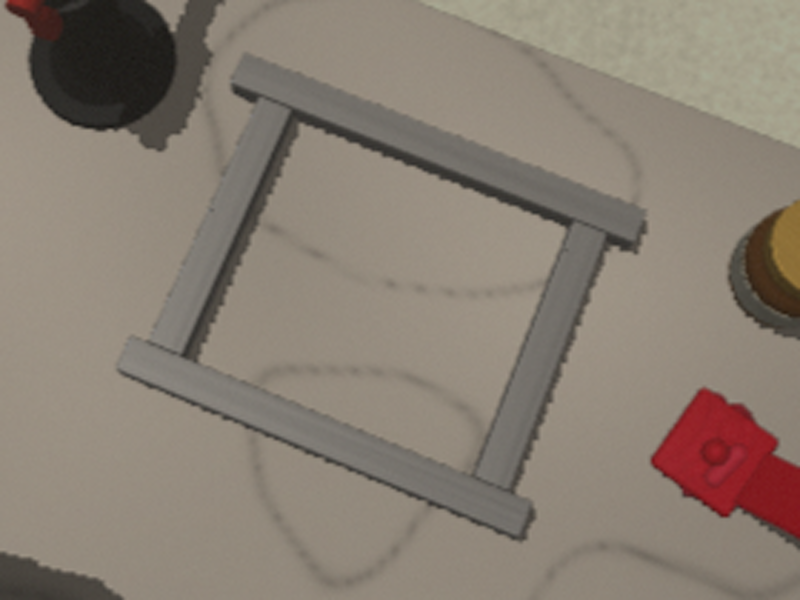

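The frame is closed. The total depth is 190 mm (170 + 20), both joints are tight at crop (170,350) and (495,485), and the bar overhangs both side bars.

```bash
python3 -c "
from cell import manip
print(manip.job_done())"
```

```text
the job is handed in; nothing more can be done
None
```

I slid the fourth bar flat against both side bars, with no visible gap and an overhang at both ends; the laid bars, torch, shoe and jar look undisturbed, the hand is clear, and the job was handed in after about 12 s of robot time (no verdict was returned).

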